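# Hang-test a hanging candle on the eyebolt

### The job

Hang-test the candle that has the snap hook on top: push the hook onto the eyebolt of the test stand until its spring gate flicks shut behind the bar of the eye. Then let the hook's crown down onto the bar and, still holding it, pull it steadily down with about 12 N for a moment to prove that it holds, never loading the hook or the stand with 25 N or more. Let go gently so that the candle is left hanging still and upright from the eye, and leave the other things on the bench alone.

Things in the scene. Friction and masses are not known exactly. Their poses are not given: they have to be found in the camera images.
- candle: the hanging candle, about 0.3 kg (varies): gold tin 84 mm across, 55 mm high, two steel wires in its x-z plane rising to a stem, and on it a rigid upright steel snap hook, in the same plane: a loop of 10 mm round rod 58 mm wide (x), from z = 108 mm to its top at z = 219 mm, 39 mm clear inside between spine and shut gate. Origin: centre of the tin's underside, on the bench; z up
- hook_spine (a point): on the rod at the upper end of the hook's solid back (x -24, z +198 mm in the candle's frame; the spine runs upright at x -24 from z 130 to 190 mm). A good grasp from above, fingers closing along the candle's y across the 10 mm rod, fingertips no lower than z = 178 mm and not forward of x = -10 mm, to leave the inside free for the bar. Axes as the candle's
- hook_mouth (a point): on the middle line of the shut gate, 11 mm below the hook's nose, whose round end (5 mm radius) reaches down to z = 185 mm (x +24, z +174 mm in the candle's frame). The bar of the eye should meet the gate at this height, 4 mm up or down: higher it strikes the nose, lower than z = 164 mm the gate cannot swing clear. Axes as the candle's: +x points out of the mouth
- hook_crown (a point): inner side of the top of the hook's half-round crown (x 0, z +209 mm in the candle's frame; the crown's rod centre line has radius 24 mm about x 0, z 190 mm). It rests on the bar when hung: the middle of the bar is then 4 mm below this point. Axes as the candle's
- gate (a joint): the hook's smooth gate, an 8 mm bar hinged at its lower end (x +24, z 142 mm in the candle's frame), top at z 182 mm. Rad: 0 = shut, grows inward to 1.15. Spring: 0.14 N m shut plus 0.10 N m per rad. Pushed at hook_mouth it starts at 4 N and takes up to 7 N; after 27 to 40 mm from first touch (just before, the bar presses it down with up to 14 N) the bar slips over its top and it flicks shut
- stand: the hang-test stand, fixed to the bench: grey steel foot 180 x 110 x 10 mm (x, y, z), a 22 mm square post at x = +72 mm rising to 340 mm, and an arm from the post toward -x, clamped firmly at a height that varies by 28 mm. The eye is at the arm's end. Origin: middle of the foot's underside; its -x side is the side that the eye faces
- eye_bar (a point): front bar of the eyebolt, 50 mm toward -x from the stand's origin, at the usual height of 280 mm; the arm is clamped by hand, so that the bar's middle really lies up to 14 mm higher or lower than this point: look or feel for it. The eye is a level ring of 8 mm rod, 40 mm inside; the lock nut and arm begin 43 mm toward +x. Axes as the stand's: the hook goes on along +x, candle x and stand x alike
- tin_near: a plain candle tin without hanger, 84 mm across and 55 mm high, standing on the bench; leave it alone. Origin: middle of its underside
- tin_far: another such plain candle tin; leave it alone. Origin: middle of its underside
- label_roll: a roll of white labels, 110 mm across and 50 mm high, lying flat on the bench; leave it alone. Origin: middle of its underside
- tape_dispenser: a bench tape dispenser, 170 x 65 x 98 mm; leave it alone. Origin: middle of its underside

How it is judged:
By the outcome, as a careful person would: the job done as asked, in the order asked, and still so for the second after the job is handed in, with the robot touching nothing.
It also fails if it takes over 72 s, if anything falls off the work surface, if the arm or the gripper's body presses on something with over 40 N, if the wrist force passes 120 N, or if a joint passes its speed limit or range.

### The arm

A 6-joint arm with a two-finger parallel gripper is mounted at the origin on the work surface. World frame = base frame: x ahead of the robot, y to its left, z up, the work surface at z = 0. Lengths are in m, angles in degrees, forces in N, time in s.
With the tool pointing down it reaches from about 0.4 to 0.825 m from the base axis. Payload 7 kg.
Tool frame: the origin (TCP) lies on the centre line of the jaws, within the pads' length; the fingertips stand 8 mm ahead of it and the grasp point (between the pads) lies 11 mm behind it; z points along the fingers, y is the line along which they close (so a half turn about z gives the same grasp; the last joint's range is limited). The gripper opens to 88 mm and grips with 3 to 60 N. Pads are 19 mm wide; open, the fingers measure 130 mm over their backs; the gripper's body (78 mm by 193 mm) begins 47 mm behind the grasp point.
Start: joints at [-51.618, 20.546, 0.682, 0, -70.136, -16.507], TCP at [0.251, -0.626, 0.235] pointing down, gripper open.
Joint ranges: [-176.03, 176.03], [-82.01, 121.73], [-58.28, 71.71], [-173.87, 95.51], [-174.79, -0.11], [-173.66, 173.66]. Speed limits (degrees/s): [136.94, 136.94, 172.46, 180, 180, 180].

### API

Orientations are given as [roll, pitch, yaw] about the fixed x, y, z axes, in that order (R = Rz(yaw) Ry(pitch) Rx(roll)).
In Python, from plant import ctrl, vision gives the robot as it stands. The module is installed in compiled form; this text tells all that it offers.
- The arm moves only by the tool move_arm, never from a script. Its argument "moves" is one flat list of numbers, 7 for each row, row after row: the finger opening in cm, from 0 to 8.76, then the shift along the tool's x, y, z in cm, then the turn, a rotation vector about the tool's x, y, z in rad. A call has 1 to 8 rows; each row shifts and turns the commanded pose from where the row before left it, along the tool's axes as they then stand; what a row does not reach is not made up. A row lasts 1/10 s, in which the tool goes at most 50 mm and 8.59 degrees, less where a joint would pass 70% of its speed; a pose out of reach is approached as far as the arm can. A call with a gripper value outside its range is refused whole. The fingers move at their own pace and stop on an object; the grip force is fixed at half the most. Time passes only in rows, so rows that do not move let the fingers close. It gives the time, the measured TCP pose, the force, the opening and the grip force at its end, in the units of the state.
- ctrl.get_obs(): the state, without advancing time (a new reading comes with each control period).
- vision.snapshot(name): name is "side" or "top"; returns (picture, depth): 420x560x3 uint8, red, green, blue; 420x560 float32, m along the optical axis (not along the pixel's ray), 0 where there is no reading.
- vision.camera_model(name): a dict with "vertical_fov" (degrees; the focal length in pixels is half the picture's height over the tangent of half this angle, whatever the lens; pixels are square), "cx", "cy" (the principal point, pixels), "D" ([k1, k2, p1, p2, k3] as OpenCV has them; the pictures are not rectified), "cam_to_world" (4x4, takes a point from camera to world coordinates). Camera axes: x right, y down, z forward; pixel columns grow to the right and rows downward; lengths in m; the calibration is good to about 2 mm. A picture is of the moment at which its call begins. camera_model takes no time and is no camera call.
- ctrl.close_job(): hands the job in; it is judged then, once.
The state is a dict: "clock": time; "joint_pos": joint angles; "qvel": joint speeds; "tau": joint torques, N m; "tool_pos": TCP position; "orientation": TCP orientation; "force": force on the tool from outside, world axes, zero at the start; "moment": the same for the moment, N m; "opening": finger opening in m; "gripper_force": force on a finger pad.
Only numpy, scipy, OpenCV 4.12 (cv2) and the standard library are available. Lean on these libraries where they do the work, as an engineer would, in place of code of your own. Each camera call takes 0.05 s, during which the arm holds its last target. There are 200 camera calls.

## Working session

There is one attempt and no reset: what is moved stays moved. The work goes in short steps, Python scripts to look and compute and a tool call to move; the robot and the scene stay as the last step left them, time stands still between calls to the robot, and variables do not carry over. Pictures are saved under pics/ and viewed, at most 10 in all, crops included, and the job is handed in when it is done.

Besides the shell and the picture viewer there is one more tool, called after ">>>" as name(argument=value, ...), one argument or row to a line, values as JSON. move_arm: Moves the arm, as the interface text tells. Its arguments: {"type":"object","properties":{"moves":{"type":"array"}},"required":["moves"]}

```bash
mkdir -p pics
cat > h.py <<'E'
import numpy as np, cv2
from plant import ctrl, vision
def snap(n,f=None):
    p,d=vision.snapshot(n)
    np.savez('last_%s.npz'%n,p=p,d=d)
    if f: cv2.imwrite('pics/'+f,p[:,:,::-1])
    return p,d
def world(n,d):
    m=vision.camera_model(n); f=210/np.tan(np.radians(m['vertical_fov']/2))
    K=np.array([[f,0,m['cx']],[0,f,m['cy']],[0,0,1.]])
    u,v=np.meshgrid(np.arange(560.),np.arange(420.))
    q=cv2.undistortPoints(np.stack([u,v],-1).reshape(-1,1,2),K,np.array(m['D'],float)).reshape(420,560,2)
    P=np.concatenate([q,np.ones((420,560,1))],-1)*d[...,None]
    T=np.array(m['cam_to_world'])
    return P@T[:3,:3].T+T[:3,3]
E
python3 - <<'E'
from h import *
a,da=snap('side','a.png'); b,db=snap('top','b.png')
for n in('side','top'): m=vision.camera_model(n); print(n,np.round(m['cam_to_world'],3).tolist(),m['vertical_fov'])
print(ctrl.get_obs())
E
```

```text
side [[-0.844, -0.401, 0.356, 0.043], [-0.536, 0.61, -0.584, 0.832], [0.017, -0.684, -0.73, 1.209], [0.0, 0.0, 0.0, 1.0]] 51.36230170109326
top [[0.022, -0.996, 0.09, 0.408], [-1.0, -0.023, -0.003, 0.014], [0.005, -0.09, -0.996, 1.865], [0.0, 0.0, 0.0, 1.0]] 43.28093005448388
{'clock': 0.1, 'joint_pos': array([-5.16181017e+01,  2.05873085e+01,  6.41581041e-01, -1.79120913e-02,
       -7.01378958e+01, -1.65081342e+01]), 'qvel': array([-0.04921454, -0.09051684,  0.08653863, -0.01147566,  0.00859952,
       -0.00987169]), 'tau': array([ 6.30781269e-04, -5.84163630e+01,  2.93752688e+01,  7.01553673e+00,
        1.01409119e-02, -9.36079937e-05]), 'tool_pos': array([ 0.25131744, -0.62602067,  0.23373552]), 'orientation': array([ 1.79915038e+02, -7.61832327e-03, -1.58132328e+02]), 'force': array([-0.78165842,  0.89984195, -0.74882475]), 'moment': array([-0.02645913, -0.03294737,  0.032046  ]), 'gripper_force': 0.0, 'opening': 0.0877105528730884}
```

View pics/a.png

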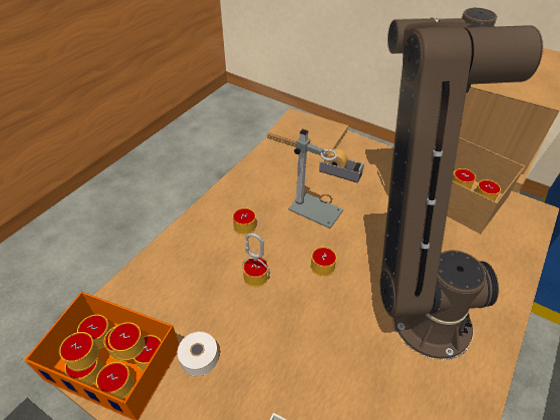

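View pics/b.png

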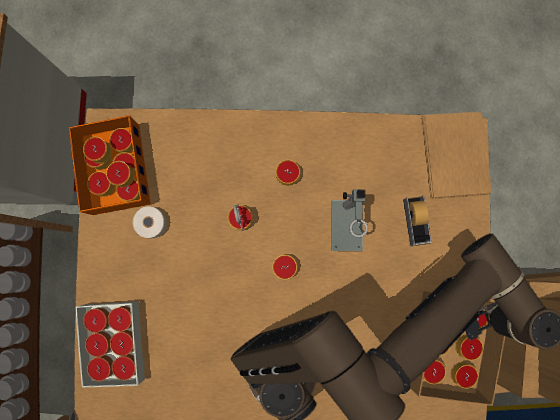

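The side view shows the hooked candle at about (255,265) with its hook at (255,245), and the stand's eye at (328,155). In the top view the candle is at (240,217), the foot at (348,225) and the eye ring at (358,228). Next I'll measure from the point clouds.

Run:
```python
from h import *
out=[]
for n,box in(('side',[(225,300,225,290),(275,375,125,235)]),('top',[(215,265,195,240),(325,380,180,260)])):
    z=np.load('last_%s.npz'%n); W=world(n,z['d'])
    for i,(u0,u1,v0,v1) in enumerate(box):
        w=W[v0:v1,u0:u1].reshape(-1,3); c=z['p'][v0:v1,u0:u1].reshape(-1,3).astype(int)
        ok=(z['d'][v0:v1,u0:u1].ravel()>0); w=w[ok]; c=c[ok]
        np.savez('c_%s%d.npz'%(n,i),w=w,c=c)
        print(n,i,'bench z',np.median(w[w[:,2]<.02,2]))
        if i==0:
            red=(c[:,0]>120)&(c[:,1]<70)&(abs(w[:,2]-.05)<.02)
            print(' red',red.sum(),w[red].mean(0),w[red].min(0),w[red].max(0))
            h=w[w[:,2]>.12]; xy=h[:,:2]; m=xy.mean(0); U,S,V=np.linalg.svd(xy-m)
            t=(xy-m)@V[0]; print(' hook',len(h),m,'dir',V[0],np.degrees(np.arctan2(V[0,1],V[0,0])),t.min(),t.max(),(S/len(h)**.5),'z',h[:,2].max())
            k=(w[:,2]>.09); print(np.round(np.c_[w[k],],3)[::max(1,k.sum()//30)].tolist())
        else:
            f=w[(w[:,2]>.004)&(w[:,2]<.02)&(np.ptp(c,axis=1)[:]<35)]
            r=cv2.minAreaRect(f[:,:2].astype(np.float32)*1000); print(' foot',r, len(f))
            for lo,hi in((.25,.31),(.31,.36)):
                g=w[(w[:,2]>lo)&(w[:,2]<hi)]; print(lo,len(g),np.round(g,3)[::max(1,len(g)//50)].tolist())
```

```text
side 0 bench z -0.00034145428152021484
 red 248 [0.55258858 0.16426072 0.05273159] [0.51499241 0.11835276 0.0466568 ] [0.59053405 0.19359505 0.0601816 ]
 hook 183 [0.55138681 0.15881256] dir [-0.9752939 -0.2209113] -167.23743658872726 -0.029559104833565372 0.0271956524383263 [0.0203516 0.0029486] z 0.2207163247169438
[[0.577, 0.159, 0.207], [0.554, 0.154, 0.217], [0.561, 0.161, 0.214], [0.578, 0.163, 0.201], [0.553, 0.161, 0.214], [0.579, 0.168, 0.2], [0.541, 0.158, 0.215], [0.572, 0.161, 0.193], [0.576, 0.166, 0.191], [0.575, 0.163, 0.183], [0.529, 0.155, 0.201], [0.527, 0.153, 0.196], [0.576, 0.169, 0.17], [0.577, 0.162, 0.158], [0.575, 0.161, 0.153], [0.574, 0.157, 0.145], [0.574, 0.158, 0.141], [0.572, 0.165, 0.145], [0.575, 0.166, 0.139], [0.579, 0.167, 0.132], [0.527, 0.149, 0.149], [0.528, 0.158, 0.153], [0.565, 0.155, 0.119], [0.564, 0.161, 0.121], [0.526, 0.15, 0.135], [0.551, 0.153, 0.115], [0.528, 0.148, 0.128], [0.541, 0.157, 0.122], [0.549, 0.162, 0.117], [0.572, 0.163, 0.096], [0.546, 0.161, 0.113], [0.552, 0.164, 0.101], [0.532, 0.153, 0.094]]
side 1 bench z 0.00071135
[... 7197 characters left out ...]
-0.225, 0.336], [0.604, -0.227, 0.338], [0.603, -0.207, 0.316], [0.601, -0.207, 0.335], [0.6, -0.21, 0.34], [0.601, -0.213, 0.336], [0.601, -0.216, 0.337], [0.6, -0.218, 0.344], [0.601, -0.222, 0.334], [0.6, -0.224, 0.345], [0.601, -0.228, 0.336], [0.597, -0.207, 0.339], [0.597, -0.21, 0.338], [0.597, -0.213, 0.338], [0.597, -0.215, 0.341], [0.597, -0.219, 0.339], [0.597, -0.221, 0.34], [0.597, -0.224, 0.342], [0.598, -0.228, 0.337], [0.597, -0.207, 0.314], [0.596, -0.208, 0.328], [0.595, -0.211, 0.333], [0.595, -0.213, 0.336], [0.595, -0.216, 0.339], [0.595, -0.219, 0.335], [0.595, -0.222, 0.336], [0.595, -0.225, 0.333], [0.596, -0.229, 0.33], [0.595, -0.226, 0.311], [0.592, -0.205, 0.311]]
```

Run:
```python
import numpy as np,cv2
a=np.load('last_side.npz')['p'];b=np.load('last_top.npz')['p']
r=lambda i,u,v,w,h,s:cv2.resize(i[v:v+h,u:u+w,::-1],None,fx=s,fy=s,interpolation=cv2.INTER_CUBIC)
cv2.imwrite('pics/c.png',np.vstack([np.hstack([r(a,225,215,60,75,4),r(a,280,120,100,75,4)]),np.hstack([r(b,210,180,60,75,4),r(b,315,185,100,75,4)])]))
```

```text
(no output)
```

View pics/c.png

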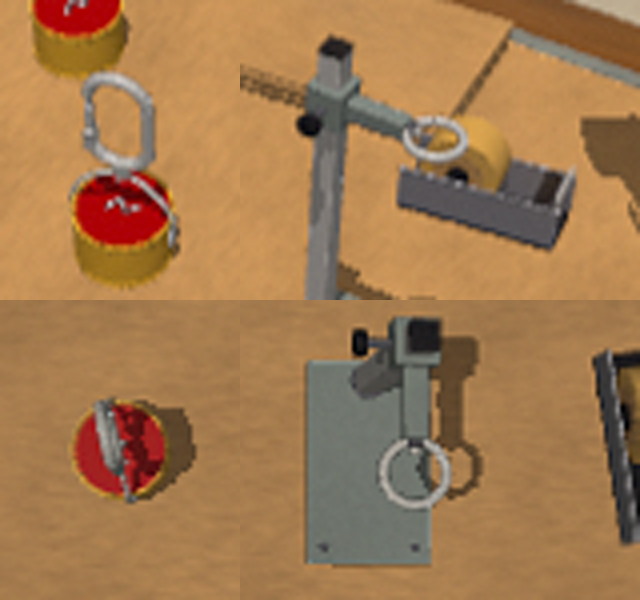

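The crops show the gate on the far (+x) side of the hook and the spine toward the robot. The estimates:
- **Candle:** about (0.5515, 0.157), yaw about 12.5°.
- **Eye bar:** about (0.484, -0.219), z about 0.285.
- **Stand:** yaw about 1°.

I'll raise the tool and travel to above the spine.

>>> move_arm(
  moves=[8.7, 0, 0, -5, 0, 0, 0, 8.7, 0, 0, -5, 0, 0, 0, 8.7, 0, 0, -5, 0, 0, 0, 8.7, -2, 2, -4, 0, 0, 0, 8.7, -3, 3.5, 0, 0, 0, 0, 8.7, -3, 3.5, 0, 0, 0, 0, 8.7, -3, 3.5, 0, 0, 0, 0, 8.7, -3, 3.5, 0, 0, 0, 0],
)

```text
clock: 0.9
tool_pos: [0.3218, -0.424, 0.4241]
orientation: [180.0, -0.0, -158.2]
force: [1.2, 1.4, -0.0]
opening: 0.0874
gripper_force: 0.0
```

>>> move_arm(
  moves=[6, -3.2, 3.6, 0, 0, 0, 0, 6, -3.2, 3.6, 0, 0, 0, 0, 6, -3.2, 3.6, 0, 0, 0, 0, 6, -3.2, 3.6, 0, 0, 0, 0, 6, -3.2, 3.6, 0, 0, 0, 0, 4, -3.2, 3.6, 0, 0, 0, 0, 4, -3.2, 3.6, 0, 0, 0, 0, 4, -3, 3.4, 0, 0, 0, 0],
)

```text
clock: 1.7
tool_pos: [0.4509, -0.0636, 0.4246]
orientation: [180.0, 0.0, -158.1]
force: [0.3, -0.4, 0.7]
opening: 0.0427
gripper_force: 0.0
```

```bash
cat >> h.py <<'E'
from scipy.spatial.transform import Rotation as Ro
def delta(pos,yaw,roll=180):
    o=ctrl.get_obs(); R=Ro.from_euler('xyz',o['orientation'],degrees=True)
    T=Ro.from_euler('xyz',[roll,0,yaw],degrees=True)
    return np.round(R.inv().apply(np.array(pos)-o['tool_pos'])*100,2),np.round((R.inv()*T).as_rotvec(),4)
def st():
    o=ctrl.get_obs(); print({k:np.round(o[k],4).tolist() for k in('clock','tool_pos','orientation','force','moment','opening','gripper_force')})
E
python3 - <<'E'
from h import *
st(); print(delta([.527,.1516,.25],-167.5))
E
```

```text
{'clock': 1.7, 'tool_pos': [0.4509, -0.0636, 0.4246], 'orientation': [179.9913, 0.0257, -158.0931], 'force': [0.3113, -0.3536, 0.7476], 'moment': [-0.0269, -0.1948, -0.004], 'opening': 0.0427, 'gripper_force': 0.0}
(array([-15.08,  17.12,  17.47]), array([0.0002, 0.0004, 0.1642]))
```

>>> move_arm(
  moves=[4, -3, 3.4, 0, 0, 0, 0, 4, -3, 3.4, 0, 0, 0, 0, 4, -3, 3.4, 0, 0, 0, 0, 4, -3, 3.4, 0, 0, 0, 0, 4, -3.1, 3.5, 0, 0, 0, 0, 4, 0, 0, 4, 0, 0, 0.082, 4, 0, 0, 4, 0, 0, 0.082, 4, 0, 0, 4, 0, 0, 0],
)

```text
clock: 2.5
tool_pos: [0.527, 0.1497, 0.3026]
orientation: [180.0, -0.0, -167.6]
force: [-0.5, 0.8, -0.9]
opening: 0.04
gripper_force: 0.0
```

Run:
```python
from h import *
st(); print(delta([.527,.1516,.187],-167.5))
p,d=snap('side'); b,_=snap('top')
r=lambda i,u,v,w,h,s:cv2.resize(i[v:v+h,u:u+w,::-1],None,fx=s,fy=s,interpolation=cv2.INTER_CUBIC)
cv2.imwrite('pics/d.png',np.hstack([r(p,210,180,95,115,4),r(b,190,170,95,115,4)]))
W=world('side',d)
w=W[225:290,225:300].reshape(-1,3); h=w[(w[:,2]>.12)&(w[:,2]<.222)]; print(len(h),h.mean(0))
```

```text
{'clock': 2.5, 'tool_pos': [0.527, 0.1497, 0.3026], 'orientation': [179.997, -0.0339, -167.6355], 'force': [-0.5123, 0.7999, -0.8556], 'moment': [0.058, -0.0514, 0.0092], 'opening': 0.04, 'gripper_force': 0.0}
(array([-0.05,  0.18, 11.56]), array([ 0.0001, -0.0006, -0.0024]))
182 [0.5514374  0.1589754  0.17381587]
```

View pics/d.png

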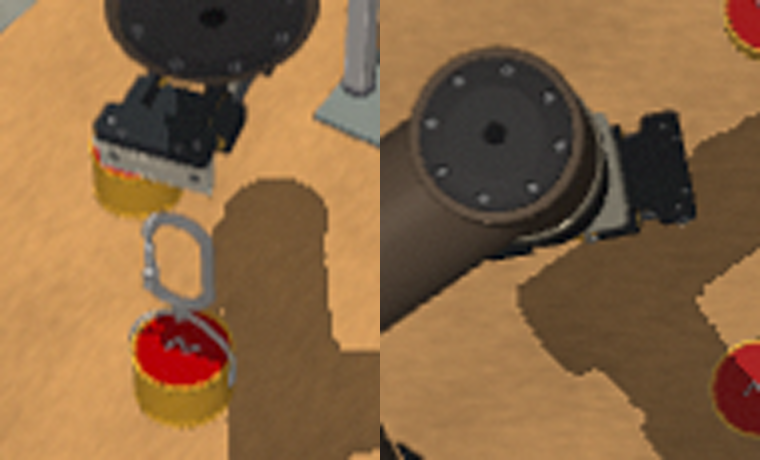

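The gripper is above the hook, aligned and clear of it, so I'll descend and grip.

>>> move_arm(
  moves=[4, 0, 0.15, 3, 0, 0, 0, 4, 0, 0, 3, 0, 0, 0, 4, 0, 0, 2.5, 0, 0, 0, 4, 0, 0, 1.5, 0, 0, 0, 3, 0, 0, 1, 0, 0, 0, 2.4, 0, 0, 0.5, 0, 0, 0, 2, 0, 0, 0, 0, 0, 0, 1.6, 0, 0, 0, 0, 0, 0],
)

```text
clock: 3.4
tool_pos: [0.5277, 0.151, 0.1907]
orientation: [180.0, 0.1, -167.5]
force: [0.5, 0.5, -0.9]
opening: 0.0181
gripper_force: 0.0
```

>>> move_arm(
  moves=[1.4, 0, 0, 0, 0, 0, 0, 1.2, 0, 0, 0, 0, 0, 0, 1.0, 0, 0, 0, 0, 0, 0, 0.6, 0, 0, 0, 0, 0, 0, 0.3, 0, 0, 0, 0, 0, 0, 0, 0, 0, 0, 0, 0, 0, 0, 0, 0, 0, 0, 0, 0],
)

```text
clock: 4.1
tool_pos: [0.5271, 0.1506, 0.1899]
orientation: [-180.0, 0.0, -167.5]
force: [-1.7, -1.1, 4.7]
opening: 0.0092
gripper_force: 30.0
```

Run:
```python
from h import *
st()
p,d=snap('side','e0.png')
r=lambda i,u,v,w,h,s:cv2.resize(i[v:v+h,u:u+w,::-1],None,fx=s,fy=s,interpolation=cv2.INTER_CUBIC)
cv2.imwrite('pics/e.png',r(p,210,180,100,115,5))
```

```text
{'clock': 4.1, 'tool_pos': [0.5271, 0.1506, 0.1899], 'orientation': [-179.9902, 0.0166, -167.5179], 'force': [-1.7053, -1.1118, 4.657], 'moment': [-0.4834, 0.3363, 0.0098], 'opening': 0.0092, 'gripper_force': 30.0005}
```

View pics/e.png

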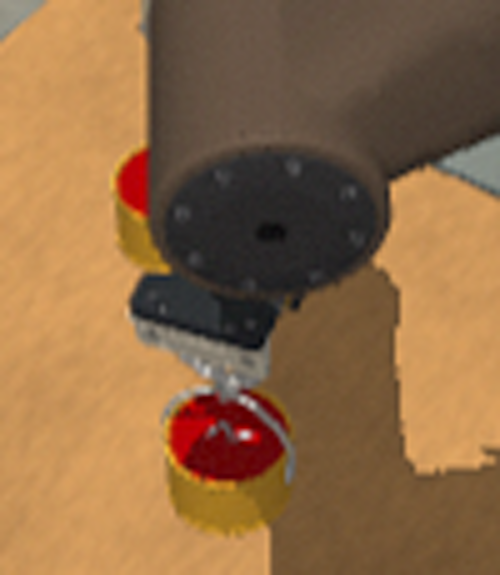

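The grip is holding: opening 9 mm, 30 N on the pads, candle upright. Next I'll lift, turn to the stand's yaw and carry the candle to a standoff in front of the eye.

>>> move_arm(
  moves=[0, 0, 0, -0.7, 0, 0, 0, 0, 0, 0, -1.4, 0, 0, 0, 0, 0, 0, -2, 0, 0, 0, 0, 0, 0, -2, 0, 0, 0, 0, 0, 0, -2, 0, 0, 0.05, 0, 0, 0, -1.5, 0, 0, 0.05, 0, 0, 0, -1, 0, 0, 0.05, 0, 0, 0, -0.5, 0, 0, 0.05],
)

```text
clock: 4.95
tool_pos: [0.5269, 0.151, 0.3012]
orientation: [180.0, -0.0, -179.1]
force: [0.7, -0.4, -3.9]
opening: 0.0096
gripper_force: 30.0
```

>>> move_arm(
  moves=[0, 0.4, -1, 0, 0, 0, 0, 0, 0.8, -2, 0, 0, 0, 0, 0, 0.9, -2.5, 0, 0, 0, 0, 0, 0.9, -2.5, 0, 0, 0, 0, 0, 0.9, -2.5, 0, 0, 0, 0, 0, 0.9, -2.5, 0, 0, 0, 0, 0, 0.9, -2.5, 0, 0, 0, 0, 0, 0.9, -2.5, 0, 0, 0, 0],
)

```text
clock: 5.75
tool_pos: [0.4624, -0.0324, 0.3]
orientation: [180.0, -0.1, -178.9]
force: [-0.2, -0.2, -3.5]
opening: 0.0094
gripper_force: 30.0
```

>>> move_arm(
  moves=[0, 1, -2.5, 0, 0, 0, 0, 0, 1, -2.5, 0, 0, 0, 0, 0, 1, -2.5, 0, 0, 0, 0, 0, 1, -2.5, 0, 0, 0, 0, 0, 1, -2.5, 0, 0, 0, 0, 0, 1, -2.5, 0, 0, 0, 0, 0, 0.8, -2, 0, 0, 0, 0, 0, 0.4, -1, 0, 0, 0, 0],
)

```text
clock: 6.55
tool_pos: [0.3932, -0.2133, 0.3]
orientation: [180.0, -0.1, -179.0]
force: [-0.0, 0.9, -3.4]
opening: 0.0089
gripper_force: 30.0
```

Run:
```python
from h import *
st(); print(delta([.397,-.219,.301],-179))
p,d=snap('side','f0.png');b,e=snap('top','f1.png')
r=lambda i,u,v,w,h,s:cv2.resize(i[v:v+h,u:u+w,::-1],None,fx=s,fy=s,interpolation=cv2.INTER_CUBIC)
cv2.imwrite('pics/f.png',np.hstack([r(p,270,110,130,140,3),r(b,310,170,130,140,3)]))
```

```text
{'clock': 6.55, 'tool_pos': [0.3932, -0.2133, 0.3], 'orientation': [179.9864, -0.0713, -179.0331], 'force': [-0.0131, 0.8741, -3.4], 'moment': [0.2306, -0.0269, 0.0361], 'opening': 0.0089, 'gripper_force': 29.997}
(array([-0.37, -0.58, -0.1 ]), array([ 0.0002, -0.0012, -0.0006]))
```

View pics/f.png

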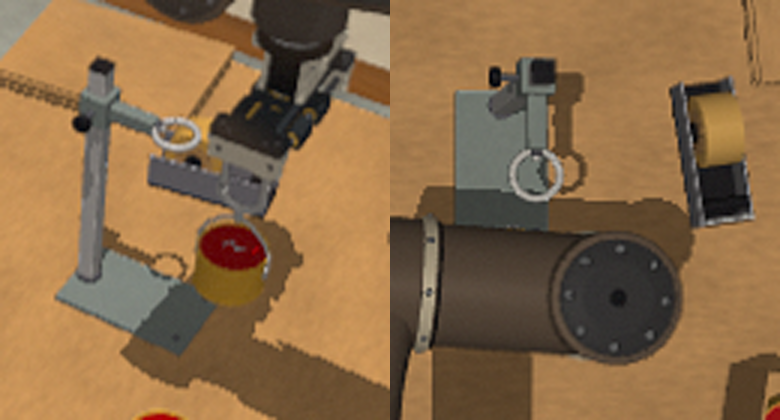

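The side view shows the candle held upright with its loop facing the ring, and the hook 30 mm or more short of the bar. I'll compare the ring and hook heights in the same camera.

Run:
```python
from h import *
from scipy.optimize import least_squares
C0=None
for n in('side','top'):
    z=np.load('last_%s.npz'%n); W=world(n,z['d']).reshape(-1,3); c=z['p'].reshape(-1,3).astype(int)
    cam=np.array(vision.camera_model(n)['cam_to_world'])[:3,3]
    k=(abs(W[:,0]-.508)<.032)&(abs(W[:,1]+.219)<.032)&(abs(W[:,2]-.285)<.02)&(W[:,0]<.525)
    g=W[k]
    # torus fit: visible surface
    f=lambda p:np.hypot(np.hypot(g[:,0]-p[0],g[:,1]-p[1])-.024,g[:,2]-p[2])-.004
    s=least_squares(f,[.508,-.219,.284],loss='soft_l1',f_scale=.002); print(n,len(g),'ring centre',s.x.round(4),'bar x',s.x[0]-.024, 'rms',np.sqrt(np.mean(s.fun**2)))
    print('  z mean/median',g[:,2].mean(),np.median(g[:,2]))
    o=ctrl.get_obs()['tool_pos']
    h=W[(W[:,0]>o[0]-.01)&(W[:,0]<o[0]+.065)&(abs(W[:,1]-o[1])<.015)&(W[:,2]>.2)&(W[:,2]<.285)]
    print('hook',len(h),h.mean(0).round(4),h.min(0).round(4),h.max(0).round(4))
    red=(c[:,0]>120)&(c[:,1]<70)&(abs(W[:,2]-.165)<.03)&(abs(W[:,0]-.42)<.06)&(abs(W[:,1]-o[1])<.06)
    if red.any(): r=W[red]; A=np.c_[r[:,:2]-r[:,:2].mean(0),np.ones(len(r))]; q=np.linalg.lstsq(A,r[:,2],rcond=None)[0]; print('wax',len(r),r.mean(0).round(4),q.round(3))
```

```text
side 61 ring centre [ 0.5121 -0.2158  0.286 ] bar x 0.4880931023643039 rms 0.0015838654881169922
  z mean/median 0.28653901249015556 0.2868083683378273
hook 132 [ 0.4203 -0.2086  0.2399] [ 0.3912 -0.2191  0.2011] [ 0.4493 -0.2027  0.2827]
wax 4 [ 0.3968 -0.2201  0.1629] [-0.49   0.174  0.163]
top 102 ring centre [ 0.5075 -0.2199  0.2867] bar x 0.48351494949114204 rms 0.0020112741828575394
  z mean/median 0.286020046510665 0.2855432891484704<stdin>:15: RuntimeWarning: Mean of empty slice.
  ret = um.true_divide(
Traceback (most recent call last):
ValueError: zero-size array to reduction operation minimum which has no identity
```

Bar z is about 0.286 and the ring centre y about -0.219. I'll correct y and z and approach, then advance slowly while watching the force.

>>> move_arm(
  moves=[0, -0.3, -0.3, -0.2, 0, 0, 0, 0, -0.6, -0.25, 0, 0, 0, 0, 0, -0.8, 0, 0, 0, 0, 0, 0, -0.6, 0, 0, 0, 0, 0, 0, -0.4, 0, 0, 0, 0, 0, 0, 0, 0, 0, 0, 0, 0],
)

```text
clock: 7.25
tool_pos: [0.4233, -0.2164, 0.3022]
orientation: [180.0, -0.0, -178.9]
force: [0.5, 0.7, -2.2]
opening: 0.009
gripper_force: 30.0
```

>>> move_arm(
  moves=[0, -0.2, 0, 0, 0, 0, 0, 0, -0.2, 0, 0, 0, 0, 0, 0, -0.2, 0, 0, 0, 0, 0, 0, -0.2, 0, 0, 0, 0, 0, 0, -0.2, 0, 0, 0, 0, 0, 0, 0, 0, 0, 0, 0, 0],
)

```text
clock: 7.85
tool_pos: [0.4317, -0.2165, 0.3021]
orientation: [180.0, -0.1, -179.0]
force: [-4.0, 0.2, -3.4]
opening: 0.009
gripper_force: 30.0
```

First touch came at 4 N near x = 0.431, as predicted. I'll keep pushing.

>>> move_arm(
  moves=[0, -0.2, -0.05, 0, 0, 0, 0, 0, -0.2, -0.05, 0, 0, 0, 0, 0, -0.2, -0.05, 0, 0, 0, 0, 0, -0.2, 0, 0, 0, 0, 0],
)

```text
clock: 8.25
tool_pos: [0.4394, -0.2178, 0.302]
orientation: [180.0, -0.1, -179.0]
force: [-6.2, -0.3, -3.8]
opening: 0.0094
gripper_force: 30.0
```

>>> move_arm(
  moves=[0, -0.2, 0, 0, 0, 0, 0, 0, -0.2, 0, 0, 0, 0, 0, 0, -0.2, 0, 0, 0, 0, 0],
)

```text
clock: 8.55
tool_pos: [0.4452, -0.2176, 0.3017]
orientation: [180.0, -0.2, -179.0]
force: [-5.5, 0.6, -4.8]
opening: 0.0091
gripper_force: 30.0
```

>>> move_arm(
  moves=[0, -0.2, 0, 0, 0, 0, 0, 0, -0.2, 0, 0, 0, 0, 0, 0, -0.2, 0, 0, 0, 0, 0],
)

```text
clock: 8.85
tool_pos: [0.4512, -0.2174, 0.3014]
orientation: [179.9, -0.2, -179.0]
force: [-5.9, 2.0, -6.9]
opening: 0.0092
gripper_force: 30.0
```

>>> move_arm(
  moves=[0, -0.2, 0, 0, 0, 0, 0, 0, -0.2, 0, 0, 0, 0, 0],
)

```text
clock: 9.05
tool_pos: [0.4552, -0.2173, 0.3014]
orientation: [179.9, -0.2, -179.0]
force: [-5.8, 0.4, -5.6]
opening: 0.0095
gripper_force: 30.0
```

>>> move_arm(
  moves=[0, -0.2, 0, 0, 0, 0, 0, 0, -0.1, 0, 0, 0, 0, 0],
)

```text
clock: 9.25
tool_pos: [0.4586, -0.2173, 0.3015]
orientation: [180.0, -0.2, -179.0]
force: [-4.6, 1.2, -5.8]
opening: 0.0093
gripper_force: 30.0
```

>>> move_arm(
  moves=[0, -0.2, 0, 0, 0, 0, 0, 0, -0.1, 0, 0, 0, 0, 0],
)

```text
clock: 9.45
tool_pos: [0.4622, -0.2173, 0.3018]
orientation: [180.0, -0.1, -179.0]
force: [-3.2, 1.1, -7.4]
opening: 0.0095
gripper_force: 30.0
```

>>> move_arm(
  moves=[0, -0.2, 0, 0, 0, 0, 0, 0, -0.1, 0, 0, 0, 0, 0],
)

```text
clock: 9.65
tool_pos: [0.466, -0.2173, 0.3022]
orientation: [180.0, 0.0, -179.0]
force: [-1.4, 0.2, -9.6]
opening: 0.0093
gripper_force: 30.0
```

>>> move_arm(
  moves=[0, -0.2, 0, 0, 0, 0, 0, 0, -0.1, 0, 0, 0, 0, 0],
)

```text
clock: 9.85
tool_pos: [0.4702, -0.2177, 0.3037]
orientation: [-179.9, 0.2, -179.0]
force: [-0.4, -0.1, -3.2]
opening: 0.0095
gripper_force: 30.0
```

The force dropped back to weight alone after 39 mm of travel, so the gate seems to have flicked shut. I'll check the view.

>>> move_arm(
  moves=[0, 0.3, 0, 0, 0, 0, 0, 0, 0.3, 0, 0, 0, 0, 0, 0, 0, 0, 0, 0, 0, 0],
)

```text
clock: 10.15
tool_pos: [0.4624, -0.2176, 0.3032]
orientation: [-180.0, 0.1, -179.0]
force: [0.8, 0.1, -2.5]
opening: 0.0095
gripper_force: 30.0
```

Run:
```python
from h import *
st()
p,d=snap('side','g0.png')
cv2.imwrite('pics/g.png',cv2.resize(p[110:235,285:375,::-1],None,fx=4.8,fy=4.8,interpolation=cv2.INTER_CUBIC))
```

```text
{'clock': 10.15, 'tool_pos': [0.4624, -0.2176, 0.3032], 'orientation': [-179.9842, 0.0736, -178.977], 'force': [0.8321, 0.0885, -2.5243], 'moment': [-0.0358, -0.0121, -0.0255], 'opening': 0.0095, 'gripper_force': 30.002}
```

View pics/g.png

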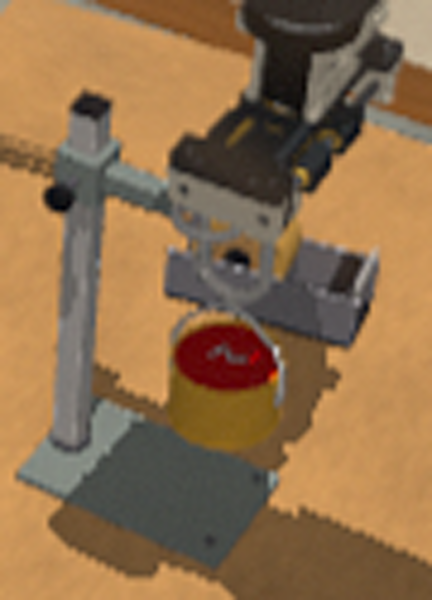

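The ring passes through the closed loop and the candle is upright. I'll lower the crown onto the bar.

>>> move_arm(
  moves=[0, 0, 0, 0.5, 0, 0, 0, 0, 0, 0, 0.6, 0, 0, 0, 0, 0, 0, 0.6, 0, 0, 0, 0, 0, 0, 0.4, 0, 0, 0, 0, 0, 0, 0.2, 0, 0, 0, 0, 0, 0, 0.1, 0, 0, 0, 0, 0, 0, 0, 0, 0, 0],
)

```text
clock: 10.9
tool_pos: [0.4626, -0.2175, 0.2785]
orientation: [-180.0, -0.0, -179.0]
force: [-0.2, -0.3, -3.1]
opening: 0.0096
gripper_force: 30.0
```

>>> move_arm(
  moves=[0, 0, 0, 0.1, 0, 0, 0, 0, 0, 0, 0.1, 0, 0, 0, 0, 0, 0, 0.1, 0, 0, 0, 0, 0, 0, 0, 0, 0, 0],
)

```text
clock: 11.3
tool_pos: [0.4625, -0.2175, 0.2754]
orientation: [180.0, -0.0, -179.0]
force: [-0.5, 0.3, -3.4]
opening: 0.0095
gripper_force: 30.0
```

>>> move_arm(
  moves=[0, 0, 0, 0.1, 0, 0, 0, 0, 0, 0, 0.1, 0, 0, 0, 0, 0, 0, 0, 0, 0, 0],
)

```text
clock: 11.6
tool_pos: [0.4625, -0.2175, 0.2734]
orientation: [180.0, -0.0, -179.0]
force: [-0.3, 0.8, -2.8]
opening: 0.0091
gripper_force: 30.0
```

>>> move_arm(
  moves=[0, 0, 0, 0.1, 0, 0, 0, 0, 0, 0, 0, 0, 0, 0],
)

```text
clock: 11.8
tool_pos: [0.4625, -0.2175, 0.2724]
orientation: [180.0, -0.0, -179.0]
force: [-0.8, -0.4, -3.4]
opening: 0.0091
gripper_force: 30.0
```

>>> move_arm(
  moves=[0, 0, 0, 0.1, 0, 0, 0, 0, 0, 0, 0, 0, 0, 0],
)

```text
clock: 12.0
tool_pos: [0.4625, -0.2175, 0.2714]
orientation: [180.0, -0.0, -179.0]
force: [-0.1, -0.1, -2.9]
opening: 0.0091
gripper_force: 30.0
```

>>> move_arm(
  moves=[0, 0, 0, 0.08, 0, 0, 0, 0, 0, 0, 0, 0, 0, 0],
)

```text
clock: 12.2
tool_pos: [0.4625, -0.2175, 0.2707]
orientation: [180.0, -0.0, -179.0]
force: [-0.1, 0.0, -4.1]
opening: 0.0094
gripper_force: 30.0
```

>>> move_arm(
  moves=[0, 0, 0, 0.08, 0, 0, 0, 0, 0, 0, 0, 0, 0, 0],
)

```text
clock: 12.4
tool_pos: [0.4627, -0.2175, 0.2701]
orientation: [-180.0, 0.0, -179.0]
force: [-0.7, 0.3, -1.3]
opening: 0.0094
gripper_force: 30.0
```

>>> move_arm(
  moves=[0, 0, 0, 0.08, 0, 0, 0, 0, 0, 0, 0, 0, 0, 0],
)

```text
clock: 12.6
tool_pos: [0.4628, -0.2176, 0.2697]
orientation: [-180.0, 0.1, -179.0]
force: [-1.4, 1.8, 2.0]
opening: 0.0094
gripper_force: 30.0
```

Contact at z = 0.270. I'll build up the pull.

>>> move_arm(
  moves=[0, 0, 0, 0.08, 0, 0, 0, 0, 0, 0, 0, 0, 0, 0],
)

```text
clock: 12.8
tool_pos: [0.4629, -0.2177, 0.2694]
orientation: [-180.0, 0.1, -179.0]
force: [-2.4, 2.3, 5.8]
opening: 0.0094
gripper_force: 30.0
```

>>> move_arm(
  moves=[0, 0, 0, 0.08, 0, 0, 0, 0, 0, 0, 0, 0, 0, 0],
)

```text
clock: 13.0
tool_pos: [0.4631, -0.2178, 0.269]
orientation: [-179.9, 0.1, -179.0]
force: [-3.1, 1.4, 7.0]
opening: 0.0092
gripper_force: 30.0
```

>>> move_arm(
  moves=[0, 0, 0, 0.07, 0, 0, 0, 0, 0, 0, 0, 0, 0, 0],
)

```text
clock: 13.2
tool_pos: [0.4633, -0.2178, 0.2688]
orientation: [-179.9, 0.2, -178.9]
force: [-4.1, 3.3, 10.5]
opening: 0.0092
gripper_force: 30.1
```

>>> move_arm(
  moves=[0, 0, 0, 0.04, 0, 0, 0, 0, 0, 0, 0, 0, 0, 0],
)

```text
clock: 13.4
tool_pos: [0.4634, -0.2179, 0.2686]
orientation: [-179.9, 0.2, -178.9]
force: [-4.0, 2.8, 13.2]
opening: 0.0093
gripper_force: 30.1
```

>>> move_arm(
  moves=[0, 0, 0, 0, 0, 0, 0, 0, 0, 0, 0, 0, 0, 0, 0, 0, 0, 0, 0, 0, 0, 0, 0, 0, 0, 0, 0, 0],
)

```text
clock: 13.8
tool_pos: [0.4634, -0.2179, 0.2686]
orientation: [-179.9, 0.2, -178.9]
force: [-4.6, 2.8, 12.6]
opening: 0.0094
gripper_force: 30.1
```

>>> move_arm(
  moves=[0, 0, 0, 0, 0, 0, 0, 0, 0, 0, 0, 0, 0, 0, 0, 0, 0, 0, 0, 0, 0, 0, 0, 0, 0, 0, 0, 0, 0, 0, 0, 0, 0, 0, 0, 0, 0, 0, 0, 0, 0, 0],
)

```text
clock: 14.4
tool_pos: [0.4634, -0.2179, 0.2687]
orientation: [-179.9, 0.2, -178.9]
force: [-4.2, 3.0, 11.5]
opening: 0.0091
gripper_force: 30.1
```

The pull held at about 12 N for over a second. Now I'll unload until the bar just carries the candle.

>>> move_arm(
  moves=[0, 0, 0, -0.08, 0, 0, 0, 0, 0, 0, -0.08, 0, 0, 0, 0, 0, 0, -0.08, 0, 0, 0, 0, 0, 0, -0.06, 0, 0, 0, 0, 0, 0, 0, 0, 0, 0, 0, 0, 0, 0, 0, 0, 0],
)

```text
clock: 15.0
tool_pos: [0.4628, -0.2175, 0.2694]
orientation: [-180.0, 0.0, -179.0]
force: [1.3, -1.1, 1.7]
opening: 0.0095
gripper_force: 30.0
```

Run:
```python
from h import *
st()
p,d=snap('side','i0.png')
cv2.imwrite('pics/i.png',cv2.resize(p[110:235,285:375,::-1],None,fx=4.8,fy=4.8,interpolation=cv2.INTER_CUBIC))
```

```text
{'clock': 15.0, 'tool_pos': [0.4628, -0.2175, 0.2694], 'orientation': [-179.9938, 0.0091, -178.9794], 'force': [1.3475, -1.0669, 1.6726], 'moment': [-0.2202, -0.413, -0.034], 'opening': 0.0095, 'gripper_force': 29.9936}
```

View pics/i.png

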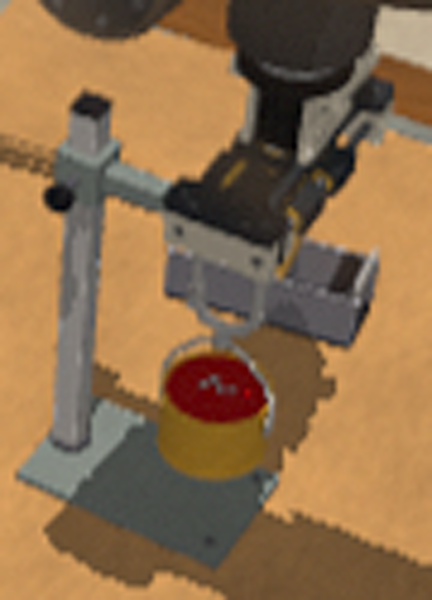

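The candle hangs upright, with the bar inside the crown. I'll trim the last of the load and open slowly.

>>> move_arm(
  moves=[0, 0, 0, -0.04, 0, 0, 0, 0, 0, 0, 0, 0, 0, 0, 0, 0, 0, 0, 0, 0, 0],
)

```text
clock: 15.35
tool_pos: [0.4623, -0.2174, 0.2696]
orientation: [180.0, -0.0, -179.0]
force: [0.4, 1.0, -1.2]
opening: 0.0096
gripper_force: 30.0
```

>>> move_arm(
  moves=[0.9, 0, 0, 0, 0, 0, 0, 0.95, 0, 0, 0, 0, 0, 0, 1.0, 0, 0, 0, 0, 0, 0, 1.05, 0, 0, 0, 0, 0, 0, 1.1, 0, 0, 0, 0, 0, 0, 1.15, 0, 0, 0, 0, 0, 0, 1.2, 0, 0, 0, 0, 0, 0, 1.25, 0, 0, 0, 0, 0, 0],
)

```text
clock: 16.15
tool_pos: [0.4626, -0.2175, 0.2699]
orientation: [-180.0, 0.0, -179.0]
force: [-0.2, -0.1, 0.1]
opening: 0.0122
gripper_force: 0.0
```

>>> move_arm(
  moves=[1.3, 0, 0, 0, 0, 0, 0, 1.4, 0, 0, 0, 0, 0, 0, 1.6, 0, 0, 0, 0, 0, 0, 1.8, 0, 0, 0, 0, 0, 0, 2.2, 0, 0, 0, 0, 0, 0, 2.6, 0, 0, 0, 0, 0, 0, 3, 0, 0, 0, 0, 0, 0, 3, 0, 0, 0, 0, 0, 0],
)

```text
clock: 16.95
tool_pos: [0.4626, -0.2175, 0.2699]
orientation: [180.0, -0.0, -179.0]
force: [-0.3, 0.9, -0.5]
opening: 0.0293
gripper_force: 0.0
```

Run:
```python
from h import *
st()
for i in range(4):
    p,d=snap('side'); W=world('side',d).reshape(-1,3); c=p.reshape(-1,3).astype(int)
    k=(c[:,0]>110)&(c[:,1]<60)&(abs(W[:,2]-.135)<.03)&(abs(W[:,0]-.487)<.06)&(abs(W[:,1]+.218)<.06)
    print(k.sum(),W[k].mean(0).round(4))
```

```text
{'clock': 16.95, 'tool_pos': [0.4626, -0.2175, 0.2699], 'orientation': [179.9998, -0.0009, -178.9794], 'force': [-0.2947, 0.8681, -0.5403], 'moment': [-0.0245, -0.0095, 0.0091], 'opening': 0.0293, 'gripper_force': 0.0}
3 [ 0.4746 -0.2054  0.1352]
5 [ 0.4878 -0.2028  0.1335]
6 [ 0.4879 -0.1978  0.1343]
6 [ 0.4881 -0.1983  0.1337]
```

It released cleanly. I'll back straight off the spine and then let the candle settle.

>>> move_arm(
  moves=[3, 0.3, 0, 0, 0, 0, 0, 3, 0.7, 0, 0, 0, 0, 0, 3, 1, 0, 0, 0, 0, 0, 3, 1.5, 0, 0, 0, 0, 0, 3, 1.5, 0, -1, 0, 0, 0, 3, 1, 0, -3, 0, 0, 0, 3, 0, 0, -4, 0, 0, 0, 3, 0, 0, -4, 0, 0, 0],
)

```text
clock: 17.95
tool_pos: [0.4006, -0.2187, 0.3924]
orientation: [-180.0, 0.1, -179.0]
force: [0.5, -0.4, -0.1]
opening: 0.0299
gripper_force: 0.0
```

>>> move_arm(
  moves=[3, 0, 5, -2, 0, 0, 0, 3, 0, 5, 0, 0, 0, 0, 3, 0, 5, 0, 0, 0, 0, 3, 0, 5, 0, 0, 0, 0, 3, 0, 5, 0, 0, 0, 0, 3, 0, 0, 0, 0, 0, 0, 3, 0, 0, 0, 0, 0, 0, 3, 0, 0, 0, 0, 0, 0],
)

```text
clock: 18.75
tool_pos: [0.3977, 0.0269, 0.409]
orientation: [180.0, 0.1, -179.0]
force: [-0.3, -0.9, 0.1]
opening: 0.0299
gripper_force: 0.0
```

Run:
```python
from h import *
st()
P=[]
for i in range(14):
    p,d=snap('side'); P.append(p)
dif=[int((np.abs(P[i].astype(int)-P[0])[110:240,280:380].max(-1)>40).sum()) for i in range(14)]; print(dif)
W=world('side',d).reshape(-1,3)
w=W[(abs(W[:,0]-.487)<.05)&(abs(W[:,1]+.218)<.05)&(W[:,2]>.17)&(W[:,2]<.278)]; print(len(w),w.mean(0))
cv2.imwrite('pics/j.png',cv2.resize(p[110:235,285:375,::-1],None,fx=4.8,fy=4.8,interpolation=cv2.INTER_CUBIC))
```

```text
{'clock': 18.75, 'tool_pos': [0.3977, 0.0269, 0.409], 'orientation': [179.9862, 0.0524, -178.9971], 'force': [-0.3244, -0.8943, 0.0779], 'moment': [-0.0858, -0.0392, 0.0273], 'opening': 0.0299, 'gripper_force': 0.0}
[0, 6, 11, 17, 16, 21, 26, 34, 44, 53, 59, 67, 75, 87]
53 [ 0.46963871 -0.21327641  0.21830964]
```

View pics/j.png

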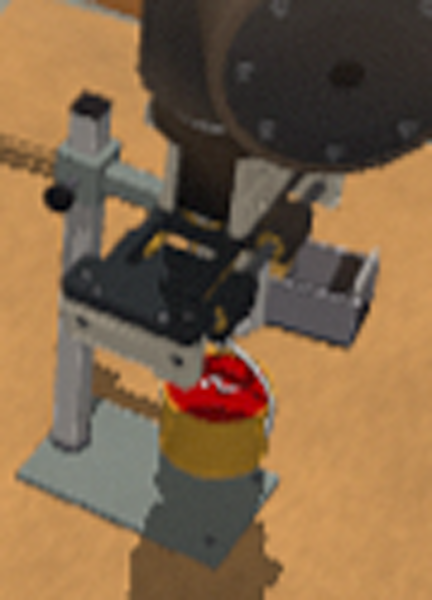

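The arm blocks the camera, and something in the view is drifting slowly. I'll move further aside and look again.

>>> move_arm(
  moves=[3, 0, 5, 0, 0, 0, 0, 3, 0, 5, 0, 0, 0, 0, 3, 0, 5, 0, 0, 0, 0, 3, 0, 5, 0, 0, 0, 0, 3, 0, 5, 0, 0, 0, 0, 3, 0, 4, 0, 0, 0, 0, 3, 0, 0, 0, 0, 0, 0, 3, 0, 0, 0, 0, 0, 0],
)

```text
clock: 20.25
tool_pos: [0.3927, 0.3187, 0.4076]
orientation: [-179.9, -0.1, -178.9]
force: [0.5, -0.4, -0.2]
opening: 0.0303
gripper_force: 0.0
```

Run:
```python
from h import *
st()
P=[]
for i in range(24):
    p,d=snap('side'); P.append(p)
    if i%4==0:
        W=world('side',d).reshape(-1,3); c=p.reshape(-1,3).astype(int)
        B=(abs(W[:,0]-.487)<.055)&(abs(W[:,1]+.218)<.055)
        r=W[B&(W[:,2]>.07)&(W[:,2]<.145)&(c[:,0]-c[:,2]>60)]
        w=W[B&(W[:,2]>.195)&(W[:,2]<.276)]
        dif=int((np.abs(p.astype(int)-P[0])[110:240,280:380].max(-1)>40).sum())
        m=w[:,:2].mean(0);V=np.linalg.svd(w[:,:2]-m)[2][0]
        print(dif,len(r),r.mean(0).round(4),len(w),w.mean(0).round(4),np.degrees(np.arctan2(V[1],V[0])).round(1))
cv2.imwrite('pics/k.png',cv2.resize(p[110:235,285:375,::-1],None,fx=4.8,fy=4.8,interpolation=cv2.INTER_CUBIC))
```

```text
{'clock': 20.25, 'tool_pos': [0.3927, 0.3187, 0.4076], 'orientation': [-179.9017, -0.0562, -178.8781], 'force': [0.5348, -0.4044, -0.2174], 'moment': [-0.026, 0.0283, 0.0051], 'opening': 0.0303, 'gripper_force': 0.0}
0 0 [nan nan nan] 0 [nan nan nan] 0.0
497 0 [nan nan nan] 0 [nan nan nan] 0.0
474 0 [nan nan nan] 0 [nan nan nan] 0.0
343 0 [nan nan nan] 0 [nan nan nan] 0.0
266 0 [nan nan nan] 0 [nan nan nan] 0.0
242 0 [nan nan nan] 0 [nan nan nan] 0.0<stdin>:12: RuntimeWarning: Mean of empty slice.
  ret = um.true_divide(
<stdin>:13: RuntimeWarning: Mean of empty slice.
```

View pics/k.png

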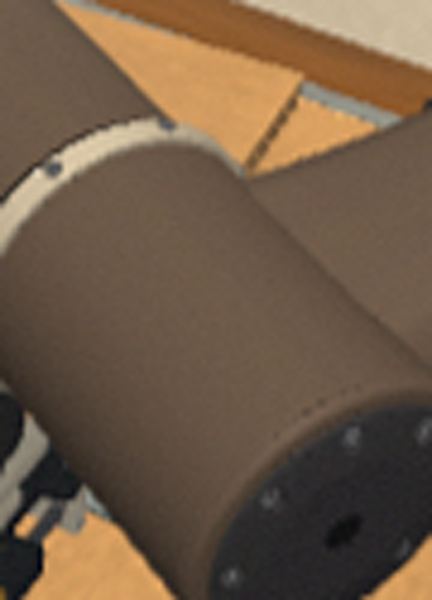

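The arm itself now fills the view. I'll go back to the start side, staying above everything, because the view was clear from there.

>>> move_arm(
  moves=[3, 0, -3, -1, 0, 0, 0, 3, 0, -5, -2, 0, 0, 0, 3, 0, -5, -2, 0, 0, 0, 3, 0, -5, 0, 0, 0, 0, 3, 0, -5, 0, 0, 0, 0, 3, 0, -5, 0, 0, 0, 0, 3, 0, -5, 0, 0, 0, 0, 3, 0, -5, 0, 0, 0, 0],
)

```text
clock: 22.25
tool_pos: [0.3989, -0.0569, 0.4561]
orientation: [180.0, 0.1, -178.9]
force: [1.0, -0.1, 0.4]
opening: 0.0301
gripper_force: 0.0
```

>>> move_arm(
  moves=[3, 0, -5, 0, 0, 0, 0, 3, 0, -5, 0, 0, 0, 0, 3, 0, -5, 0, 0, 0, 0, 3, 0, -5, 0, 0, 0, 0, 3, 0, -5, 0, 0, 0, 0, 3, 0, -5, 0, 0, 0, 0, 3, 0, -5, 0, 0, 0, 0, 3, 0, -5, 0, 0, 0, 0],
)

```text
clock: 23.05
tool_pos: [0.4064, -0.4572, 0.4555]
orientation: [-180.0, 0.0, -179.0]
force: [1.7, 1.1, 1.0]
opening: 0.03
gripper_force: 0.0
```

>>> move_arm(
  moves=[3, 1, -5, 0, 0, 0, 0, 3, 3, -4, 0, 0, 0, 0, 3, 3, -4, 0, 0, 0, 0, 3, 2, -4, 0, 0, 0, 0, 3, 0, 0, 0, 0, 0, 0, 3, 0, 0, 0, 0, 0, 0],
)

```text
clock: 23.65
tool_pos: [0.3192, -0.6266, 0.4541]
orientation: [179.9, -0.1, -179.1]
force: [1.1, 0.3, 0.1]
opening: 0.03
gripper_force: 0.0
```

```bash
cat > m.py <<'E'
from h import *
st(); P=[]
for i in range(24):
    p,d=snap('side'); P.append(p)
    if i%4==3 or i==0:
        W=world('side',d).reshape(-1,3); c=p.reshape(-1,3).astype(int)
        B=(abs(W[:,0]-.487)<.055)&(abs(W[:,1]+.218)<.055)
        r=W[B&(W[:,2]>.07)&(W[:,2]<.145)&(c[:,0]-c[:,2]>60)]
        w=W[B&(W[:,2]>.190)&(W[:,2]<.276)]
        dif=int((np.abs(p.astype(int)-P[0])[110:240,280:380].max(-1)>40).sum())
        if len(r)<3 or len(w)<3: print(dif,len(r),len(w)); continue
        m=w.mean(0);V=np.linalg.svd(w[:,:2]-m[:2])[2][0]
        N=np.linalg.svd(w-m)[2][2]
        print(dif,len(r),r.mean(0).round(4),len(w),m.round(4),np.degrees(np.arctan2(V[1],V[0])).round(1),'normal',N.round(3))
E
python3 m.py
```

```text
{'clock': 23.65, 'tool_pos': [0.3192, -0.6266, 0.4541], 'orientation': [179.9078, -0.0704, -179.1138], 'force': [1.0795, 0.2971, 0.0775], 'moment': [0.0631, -0.0536, -0.0354], 'opening': 0.03, 'gripper_force': 0.0}
0 506 [ 0.4818 -0.2016  0.1195] 129 [ 0.4878 -0.2135  0.2254] -178.5 normal [ 0.024 -1.    -0.012]
54 504 [ 0.4817 -0.2015  0.1197] 129 [ 0.4878 -0.213   0.2264] -179.8 normal [ 0.002 -1.    -0.01 ]
57 507 [ 0.4816 -0.2013  0.1199] 130 [ 0.4876 -0.2132  0.226 ] -178.1 normal [-0.035  0.999 -0.004]
45 504 [ 0.4819 -0.2015  0.1195] 129 [ 0.4879 -0.2134  0.2254] -177.6 normal [-0.044  0.999 -0.009]
37 506 [ 0.4818 -0.2016  0.1195] 130 [ 0.4882 -0.2132  0.2258] -178.4 normal [ 0.025 -1.    -0.016]
34 505 [ 0.4819 -0.2013  0.1197] 127 [ 0.4879 -0.213   0.2269] -177.8 normal [ 0.037 -0.999 -0.001]
34 507 [ 0.4817 -0.2013  0.1198] 125 [ 0.4872 -0.2132  0.2272] -178.6 normal [-0.025  1.    -0.003]
```

The candle hangs still, with its plane vertical to within about 1° and its centre under the bar. I'm handing in.

```bash
python3 -c "
from plant import ctrl; print(ctrl.close_job())"
```

```text
the job is handed in; nothing more can be done
None
```

The snap hook is on the eye with its gate shut, it held a pull of about 12 N for over a second, and the candle is left hanging still and upright; the job is handed in.

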